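Empty the square pot and press it home in the organiser's corner

ROBOT

A 7-joint arm with a two-finger parallel gripper is mounted at the origin on the work surface. World frame = base frame: x ahead of the robot, y to its left, z up, the work surface at z = 0. Lengths are in m, angles in rad, forces in N, time in s.
With the tool pointing down it reaches from about 0.425 to 0.8 m from the base axis. Payload 8.3 kg.
Tool frame: the origin (TCP) lies on the mounting face of the last link; the fingertips stand 173 mm ahead of it and the grasp point (between the pads) lies 155 mm ahead of it; z points along the fingers, y is the line along which they close (so a half turn about z gives the same grasp; the last joint's range is limited). The gripper opens to 85 mm and grips with 20 to 120 N. Pads are 22 mm wide; open, the fingers measure 114 mm over their backs; the gripper's body (76 mm by 85 mm) begins 54 mm behind the grasp point. The pads swing forward as they close: fully open they stand 13 mm farther back than shut.
Start: joints at [-1.394, 0.383, 0.016, 1.37, -0.006, 1.388, -0.046], TCP at [0.148, 0.607, 0.405] pointing down, gripper open.
Joint ranges: [-2.95, 2.95], [-0.25, 2.06], [-1.52, 1.56], [0.18, 2.33], [-1.44, 4.58], [0.02, 2.06], [-3.01, 3.01]. Speed limits (rad/s): [2.39, 2.39, 3.01, 3.01, 3.14, 3.14, 3.14].

INTERFACE

Orientations are given as a unit quaternion [w, x, y, z].
In Python, from rig import manip gives the robot as it stands.
- The arm moves only by the tool step_arm, never from a script. Its argument "moves" is a list of rows, each a list of 6 numbers: the shift along the tool's x, y, z in mm, then the turn, a rotation vector about the tool's x, y, z in rad. In form: [[x, y, z, rx, ry, rz], ...]. A call has 1 to 20 rows; each row shifts and turns the commanded pose from where the row before left it, along the tool's axes as they then stand; what a row does not reach is not made up. A row lasts 1/10 s, in which the tool goes at most 50 mm and 8.59 degrees, less where a joint would pass 70% of its speed; a pose out of reach is approached as far as the arm can. A call is refused whole if a number of a shift passes 50 or a number of a turn 0.15, either way. A call with a gripper value outside its range is refused whole. "grip" is the gripper's target within -1 to 1 (fully open at 1, half-way at 0, shut at -1), set as the call begins (left out, the last holds). The fingers move at their own pace and stop on an object; "force" is the grip in N (left out, the last holds). Time passes only in rows, so rows that do not move let the fingers close. It gives the time, the measured TCP pose, the force, the opening and the grip force at its end, in the units of the state.
- manip.get_obs(): the state, without advancing time (a new reading comes with each control period).
- manip.grab_frame(name): name is "side" or "top" or "wrist"; returns a dict with "frame" (384x512x3 uint8, red, green, blue), "z_map" (384x512 float32, m along the optical axis (not along the pixel's ray), 0 where there is no reading), "mtx" (3x3 intrinsics, pixels), "T" (4x4, takes a point from camera to world coordinates). Camera axes: x right, y down, z forward; pixel columns grow to the right and rows downward; lengths in m; the calibration is good to about 2 mm. A picture is of the moment at which its call begins.
- manip.hand_in(): hands the job in; it is judged then, once.
The state is a dict: "time": time; "joints": joint angles; "joint_vel": joint speeds; "effort": joint torques, N m; "tcp_pos": TCP position; "tool_rot": TCP orientation; "force": force on the tool from outside, world axes, zero at the start; "torque": the same for the moment, N m; "finger_gap": finger opening in m; "gripper_force": force on a finger pad.
Only numpy, scipy, OpenCV 4.12 (cv2) and the standard library are available. Lean on these libraries where they do the work, as an engineer would, in place of code of your own. Each camera call takes 0.05 s, during which the arm holds its last target. There are 200 camera calls.

TASK

The square beige pot is getting its permanent place on the peg board organiser, in the corner of the two low rails where the white mounting pads are. Pick the pot up and tip its four walnuts out into the white bowl, then turn the pot upright again and stand it squarely on the organiser's base, pressed into the corner so that it bears on both rails at once. Finish while still holding the pot and pressing it firmly against both rails, with all the walnuts in the bowl and the bowl and everything else left where they are.

Things in the scene. Friction and masses are not known exactly. Their poses are not given: they have to be found in the camera images.
- pot: square beige stoneware pot, open at the top, upright and straight-sided: 80 x 80 mm outside, 80 mm high, walls and floor 8 mm thick (64 x 64 mm inside, 72 mm deep), 0.29 to 0.41 kg; loose; stands a firm pinch on one wall. Origin at the centre of its underside, z up through the mouth, x and y square to its faces
- pot_mouth (a point): centre of the pot's mouth, 80 mm above its origin along its z
- walnut1: a walnut, 30 mm long and 26 mm thick, 12 g, rolls easily; origin at its centre. Four of them lie in one layer on the floor of the pot at the start
- walnut2: a walnut, 30 mm long and 26 mm thick, 12 g, rolls easily; origin at its centre. Four of them lie in one layer on the floor of the pot at the start
- walnut3: a walnut, 30 mm long and 26 mm thick, 12 g, rolls easily; origin at its centre. Four of them lie in one layer on the floor of the pot at the start
- walnut4: a walnut, 30 mm long and 26 mm thick, 12 g, rolls easily; origin at its centre. Four of them lie in one layer on the floor of the pot at the start
- bowl: white porcelain bowl, 170 mm across the rim, 65 mm high, 0.5 kg, loose on the table. Origin at the centre of its underside, z up
- organiser: birch peg board organiser, fixed to the table: base board 180 mm (its x) by 360 mm (its y), 12 mm thick, an upright peg board 260 mm high and 15 mm thick on its +y end whose pegs reach 70 mm towards -y and carry the glasses case and the key ring, and two low rails. Origin at the centre of the base's underside; x points away from the robot (towards the back rail), y to the left, z up
- corner (a point): the inner corner where the inner faces of the back rail and the side rail meet the top of the organiser's base (12 mm above the table); axes as the organiser's: the back rail's face lies at x = 0, the side rail's face at y = 0, the free base extends to -x (168 mm) and +y. A pot seated in the corner has its origin 40 mm from each face
- back_rail: low wooden rail, 12 mm thick and 30 mm high above the base, along the organiser's far (+x) edge; a thin white mounting pad (not sticky here) marks where the pot belongs. The pot rubs on rail and base with friction near 0.6: leaning hard on this rail, or down, makes it stick there. Origin at the middle of its foot, axes as the organiser's
- side_rail: low wooden rail, 12 mm thick and 30 mm high above the base, along the organiser's right (-y) end; a thin white mounting pad (not sticky here) marks where the pot belongs. The pot rubs on rail and base with friction near 0.6: leaning hard on this rail, or down, makes it stick there. Origin at the middle of its foot, axes as the organiser's
- case: black plastic glasses case, 160 x 58 x 36 mm, lying on two pegs of the peg board; bystander. Origin at the centre of its underside
- opener: chrome bottle opener, 110 mm long and 5 mm thick, flat on the table; bystander. Origin on its underside, x along it
- remote: black remote control, 165 x 44 x 18 mm, on the table; bystander. Origin at the centre of its underside
- coasters: stack of round cork coasters, 96 mm across and 20 mm high; bystander. Origin at the centre of its underside
- candle: amber tealight glass, 72 mm across and 60 mm high; bystander. Origin at the centre of its underside

How it is judged:
By the outcome, as a careful person would: the job done as asked, in the order asked, and still so for the second after the job is handed in, while the arm keeps its last pose, push and grip.
It also fails if it takes over 64 s, if anything falls off the work surface, if the arm or the gripper's body presses on something with over 40 N, if the wrist force passes 120 N, or if a joint passes its speed limit or range.

## Working session

There is one attempt and no reset: what is moved stays moved. The work goes in short steps, Python scripts to look and compute and a tool call to move; the robot and the scene stay as the last step left them, time stands still between calls to the robot, and variables do not carry over. Pictures are saved under pics/ and viewed, at most 10 in all, crops included, and the job is handed in when it is done.

Besides the shell and the picture viewer there is one more tool, called after "Call:" by a JSON object that holds its "method" and its "body", one argument or row to a line. step_arm: Moves the arm, as the interface text tells. Its arguments: {"type":"object","properties":{"moves":{"type":"array"},"grip":{"type":"number"},"force":{"type":"number"}},"required":["moves"]}

```bash
mkdir -p pics; ls
python3 - <<'E'
from rig import manip
import cv2,numpy as np,pickle
o=manip.get_obs();print({k:np.round(v,3) for k,v in o.items()})
for n in("top","side"):
    f=manip.grab_frame(n);pickle.dump(f,open(f"pics/{n}0.pkl","wb"))
    cv2.imwrite(f"pics/{n}0.png",f["frame"][:,:,::-1]);print(np.round(f["T"],3),f["mtx"])
E
```

```text
pics
{'time': np.float64(0.0), 'joints': array([-1.394,  0.384,  0.016,  1.371, -0.006,  1.388, -0.047]), 'joint_vel': array([ 0.001, -0.   , -0.   ,  0.001, -0.   ,  0.002,  0.   ]), 'effort': array([ 0.0000e+00, -6.2758e+01,  8.4400e-01, -3.7182e+01,  1.7000e-02,
        1.4000e-02,  0.0000e+00]), 'tcp_pos': array([0.148, 0.607, 0.404]), 'tool_rot': array([-0.   ,  0.12 ,  0.993, -0.001]), 'force': array([ 0.032, -0.643, -0.64 ]), 'torque': array([ 0.006, -0.04 , -0.027]), 'gripper_force': np.float64(0.0), 'finger_gap': np.float64(0.086)}
[[-0.02  -0.988  0.153  0.354]
 [-1.     0.018 -0.012 -0.01 ]
 [ 0.009 -0.153 -0.988  1.236]
 [ 0.     0.     0.     1.   ]] [[416.57770219   0.         254.890232  ]
 [  0.         416.57770219 191.38336728]
 [  0.           0.           1.        ]]
[[ 0.961 -0.189  0.2    0.351]
 [-0.275 -0.665  0.695 -0.7  ]
 [ 0.001 -0.723 -0.691  0.737]
 [ 0.     0.     0.     1.   ]] [[346.56665663   0.         259.47759101]
 [  0.         346.56665663 193.59887931]
 [  0.           0.           1.        ]]
```

View pics/top0.png

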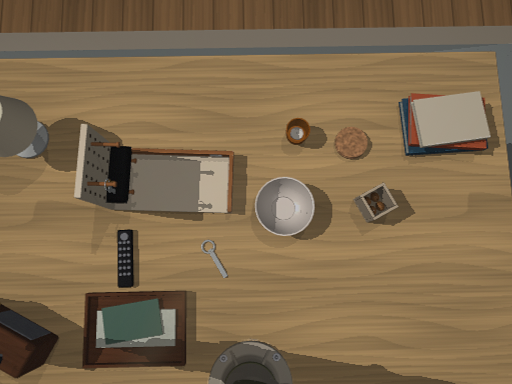

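View pics/side0.png

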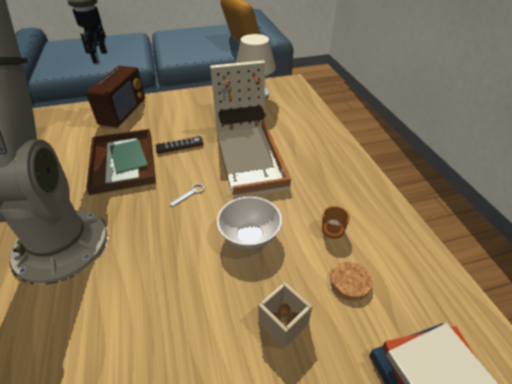

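The top view shows the pot at (379,204), the bowl at (285,207), and the organiser corner at about (232,152). The candle and coasters lie beyond the bowl. Next I'll measure positions.

```bash
cat > h.py <<'E'
import numpy as np,cv2
from scipy.spatial.transform import Rotation as R
def cloud(f):
    z=f["z_map"];v,u=np.indices(z.shape);K=f["mtx"]
    p=np.stack([(u-K[0,2])/K[0,0]*z,(v-K[1,2])/K[1,1]*z,z],-1)
    w=p@f["T"][:3,:3].T+f["T"][:3,3];w[z==0]=np.nan
    return w
def rect(p): 
    c,s,a=cv2.minAreaRect((p[:,:2]*1000).astype(np.float32));return np.round(c,1),np.round(s,1),round(a,2)
E
python3 - <<'E'
import pickle;from h import *
f=pickle.load(open("pics/top0.pkl","rb"));w=cloud(f)
def box(u0,u1,v0,v1,z0,z1):
    p=w[v0:v1,u0:u1].reshape(-1,3);return p[(p[:,2]>z0)&(p[:,2]<z1)]
p=box(345,410,175,235,.07,.09);print("pot rim",rect(p),np.median(p[:,2]),len(p))
p=box(250,320,170,245,.055,.075);print("bowl rim",cv2.minEnclosingCircle((p[:,:2]*1000).astype(np.float32)),np.median(p[:,2]))
p=box(100,240,140,220,.006,.018);print("base",rect(p),np.median(p[:,2]))
p=box(100,240,140,220,.034,.05);print("rails",rect(p),np.median(p[:,2]))
q=p
# rails: rect of back & side
p=box(150,228,140,160,.034,.05);print("back",rect(p))
p=box(222,240,160,220,.034,.05);print("side",rect(p))
p=box(75,135,115,215,.05,.4);print("pegboard",p.min(0),p.max(0))
p=box(275,320,110,150,.03,.09);print("candle",p.mean(0),p.max(0))
p=box(330,375,120,165,.012,.04);print("coasters",p.mean(0),p.max(0))
print("table",np.nanmedian(w[250:280,280:350,2]))
f=pickle.load(open("pics/side0.pkl","rb"));w=cloud(f)
p=box(240,330,270,360,.074,.09);print("pot rim side",rect(p),np.median(p[:,2]))
p=box(200,300,180,260,.058,.075);print("bowl rim side",cv2.minEnclosingCircle((p[:,:2]*1000).astype(np.float32)))
p=box(210,300,110,200,.036,.05);print("rails side",rect(p))
p=box(210,300,110,200,.008,.018);print("base side",rect(p))
E
```

```text
pot rim (array([ 500.3, -368.9]), array([79.7, 81.7]), 27.37) 0.0791271159099245 333
bowl rim ((493.30816650390625, -105.42884063720703), 84.34174346923828) 0.06317661813583497
base (array([586.3, 228.8]), array([236.8, 404.8]), 0.0) 0.011862423653808518
rails (array([581. , 221.1]), array([356.8, 179.8]), 87.44) 0.04145578290796237
back (array([662. , 168.7]), array([227.1,  13.7]), 87.05)
side (array([559. ,  49.6]), array([ 12.5, 151.1]), 87.68)
pegboard [0.49857775 0.31415093 0.05364441] [0.67868812 0.40884719 0.26466708]
candle [ 0.72262519 -0.15390838  0.0507033 ] [ 0.75329601 -0.11815792  0.0644847 ]
coasters [ 0.68720905 -0.31571594  0.01952464] [ 0.7363205  -0.26828834  0.02720816]
table 0.00015940255649415924
pot rim side (array([ 499.2, -372.8]), array([80.3, 80.6]), 27.84) 0.08033100693276157
bowl rim side ((492.4096984863281, -108.26192474365234), 85.36468505859375)
rails side (array([580.2, 215.1]), array([356.4, 180.3]), 87.18)
base side (array([577.7, 214.4]), array([355. , 179.2]), 87.83)
```

Call:
{"method": "step_arm", "body": {
  "moves": [
    [0, -50, -30, 0, 0, 0],
    [0, -50, -30, 0, 0, 0],
    [-47, 0, 0, 0, 0, 0.09],
    [-47, 0, 0, 0, 0, 0.09],
    [-47, 0, 0, 0, 0, 0.09],
    [-47, 0, 0, 0, 0, 0.09],
    [-47, 0, 0, 0, 0, 0.09],
    [-47, 0, 0, 0, 0, 0.09],
    [-47, 0, 0, 0, 0, 0.09],
    [-47, 0, 0, 0, 0, 0.09],
    [-47, 0, 0, 0, 0, 0.09],
    [-47, 0, 0, 0, 0, 0.09],
    [-47, 0, 0, 0, 0, 0.09],
    [-47, 0, 0, 0, 0, 0.09],
    [-47, 0, 0, 0, 0, 0.09],
    [-47, 0, 0, 0, 0, 0.09],
    [-47, 0, 0, 0, 0, 0.09],
    [-47, 0, 0, 0, 0, 0.09],
    [-47, 0, 0, 0, 0, 0.09],
    [0, 0, 0, 0, 0, 0]
  ],
  "grip": 0.2
}}

```text
time: 2.1
tcp_pos: [0.5414, -0.0771, 0.4566]
tool_rot: [0.001, 0.779, 0.628, -0.001]
force: [0.8, 0.3, -0.7]
finger_gap: 0.0515
gripper_force: 0.0
```

Call:
{"method": "step_arm", "body": {
  "moves": [
    [0, 0, 0, 0, 0.15, 0],
    [0, 0, 0, 0, 0.15, 0],
    [0, 0, 0, 0, 0.15, 0]
  ]
}}

```text
time: 2.4
tcp_pos: [0.5432, -0.0685, 0.4564]
tool_rot: [-0.143, 0.754, 0.617, 0.175]
force: [-0.2, 0.2, -0.9]
finger_gap: 0.0513
gripper_force: 0.0
```

```bash
python3 -c "
from rig import manip;import numpy as np
o=manip.get_obs();print({k:np.round(o[k],3) for k in('time','joints','tcp_pos','tool_rot','force','finger_gap')})"
```

```text
{'time': np.float64(2.4), 'joints': array([-0.341,  0.227,  0.674,  1.556, -0.595,  1.488,  0.201]), 'tcp_pos': array([ 0.543, -0.069,  0.456]), 'tool_rot': array([-0.143,  0.754,  0.617,  0.175]), 'force': array([-0.202,  0.174, -0.945]), 'finger_gap': np.float64(0.051)}
```

```bash
cat >> h.py <<'E'
def pose(G,psi,t=0,h=.155):
    a=np.radians(psi);R0=np.array([[-np.sin(a),np.cos(a),0],[np.cos(a),np.sin(a),0],[0,0,-1]]).T
    Rm=R0@R.from_euler('x',t,degrees=True).as_matrix();return np.array(G)-h*Rm[:,2],Rm
def cur():
    from rig import manip
    o=manip.get_obs();q=o["tool_rot"];print("t",round(float(o["time"]),2),"J",np.round(o["joints"],2),"F",np.round(o["force"],1),"gap",round(float(o["finger_gap"]),4))
    return np.array(o["tcp_pos"]),R.from_quat([q[1],q[2],q[3],q[0]]).as_matrix()
def rows(a,b,n=None):
    w=R.from_matrix(a[1].T@b[1]).as_rotvec();d=a[1].T@(b[0]-a[0])
    if n is None:n=int(max(np.ceil(np.linalg.norm(d)/.048),np.ceil(np.linalg.norm(w)/.145),1))
    w=w/n;S=sum(R.from_rotvec(k*w).as_matrix() for k in range(n));v=np.linalg.solve(S,d)*1000
    print(n,"x",np.round(v,1).tolist()+np.round(w,4).tolist());return b
E
python3 - <<'E'
from h import *
c=cur()
b=rows(c,pose([.493,-.115,.25],95))
b=rows(b,pose([.493,-.115,.25],95,110))
E
```

```text
t 2.4 J [-0.34  0.23  0.67  1.56 -0.6   1.49  0.2 ] F [-0.2  0.2 -0.9] gap 0.0513
14 x [-1.3, -6.2, 3.0, 0.0302, -0.0225, -0.13]
14 x [-0.0, 21.2, 1.5, 0.1371, -0.0, 0.0]
```

Call:
{"method": "step_arm", "body": {
  "moves": [
    [-1.3, -6.2, 3, 0.0302, -0.0225, -0.13],
    [-1.3, -6.2, 3, 0.0302, -0.0225, -0.13],
    [-1.3, -6.2, 3, 0.0302, -0.0225, -0.13],
    [-1.3, -6.2, 3, 0.0302, -0.0225, -0.13],
    [-1.3, -6.2, 3, 0.0302, -0.0225, -0.13],
    [-1.3, -6.2, 3, 0.0302, -0.0225, -0.13],
    [-1.3, -6.2, 3, 0.0302, -0.0225, -0.13],
    [-1.3, -6.2, 3, 0.0302, -0.0225, -0.13],
    [-1.3, -6.2, 3, 0.0302, -0.0225, -0.13],
    [-1.3, -6.2, 3, 0.0302, -0.0225, -0.13],
    [-1.3, -6.2, 3, 0.0302, -0.0225, -0.13],
    [-1.3, -6.2, 3, 0.0302, -0.0225, -0.13],
    [-1.3, -6.2, 3, 0.0302, -0.0225, -0.13],
    [-1.3, -6.2, 3, 0.0302, -0.0225, -0.13]
  ]
}}

```text
time: 3.8
tcp_pos: [0.4929, -0.116, 0.405]
tool_rot: [-0.001, -0.046, 0.999, -0.003]
force: [-0.8, 0.8, 0.7]
finger_gap: 0.051
gripper_force: 0.0
```

Call:
{"method": "step_arm", "body": {
  "moves": [
    [0, 21.2, 1.5, 0.137, 0, 0],
    [0, 21.2, 1.5, 0.137, 0, 0],
    [0, 21.2, 1.5, 0.137, 0, 0],
    [0, 21.2, 1.5, 0.137, 0, 0],
    [0, 21.2, 1.5, 0.137, 0, 0],
    [0, 21.2, 1.5, 0.137, 0, 0],
    [0, 21.2, 1.5, 0.137, 0, 0],
    [0, 21.2, 1.5, 0.137, 0, 0],
    [0, 21.2, 1.5, 0.137, 0, 0],
    [0, 21.2, 1.5, 0.137, 0, 0],
    [0, 21.2, 1.5, 0.137, 0, 0],
    [0, 21.2, 1.5, 0.137, 0, 0],
    [0, 21.2, 1.5, 0.137, 0, 0],
    [0, 21.2, 1.5, 0.137, 0, 0]
  ]
}}

```text
time: 5.2
tcp_pos: [0.48, 0.0289, 0.195]
tool_rot: [-0.036, 0.027, -0.57, 0.821]
force: [-0.3, -0.4, 0.2]
finger_gap: 0.0513
gripper_force: 0.0
```

Run:
```python
from h import *
c=cur();print(c[0]+.155*c[1][:,2],c[1][:,1:])
print(pose([.493,-.115,.25],95,110))
b=rows(c,pose([.493,-.115,.25],95,30))
b=rows(b,pose([.468,-.388,.2],27.5,0))
from rig import manip
f=manip.grab_frame("side");cv2.imwrite("pics/side1.png",f["frame"][:,:,::-1])
```

```text
t 5.2 J [-0.83  0.89  0.43  1.95  1.18  1.77  0.46] F [-0.3 -0.4  0.2] gap 0.0513
[ 0.49323802 -0.11573466  0.24915464] [[ 0.02854974  0.08543175]
 [-0.34822895 -0.93307695]
 [-0.93697466  0.34938348]]
(array([0.48030556, 0.03009811, 0.19698688]), array([[-0.9961947 ,  0.02980902,  0.08189961],
       [-0.08715574, -0.34071865, -0.93611681],
       [ 0.        , -0.93969262,  0.34202014]]))
10 x [-0.0, -21.8, 1.4, -0.1404, 0.0002, 0.0004]
9 x [-15.0, -35.9, 15.0, -0.0512, 0.0342, 0.1278]
```

View pics/side1.png

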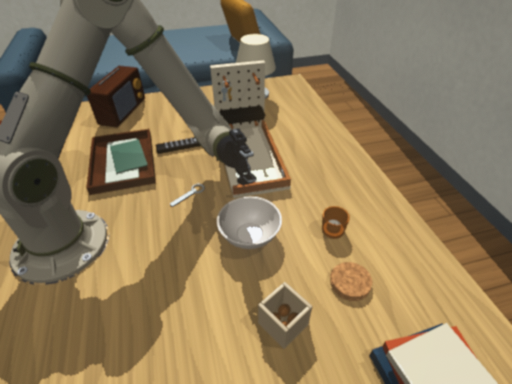

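The tool is tilted left to right over the bowl with comfortable joint margins, so the pour pose works. Next I go above the pot wall.

Call:
{"method": "step_arm", "body": {
  "moves": [
    [0, -21.8, 1.4, -0.14, 0, 0],
    [0, -21.8, 1.4, -0.14, 0, 0],
    [0, -21.8, 1.4, -0.14, 0, 0],
    [0, -21.8, 1.4, -0.14, 0, 0],
    [0, -21.8, 1.4, -0.14, 0, 0],
    [0, -21.8, 1.4, -0.14, 0, 0],
    [0, -21.8, 1.4, -0.14, 0, 0],
    [0, -21.8, 1.4, -0.14, 0, 0],
    [0, -21.8, 1.4, -0.14, 0, 0],
    [0, -21.8, 1.4, -0.14, 0, 0],
    [-15, -35.9, 15, -0.0512, 0.0342, 0.128],
    [-15, -35.9, 15, -0.0512, 0.0342, 0.128],
    [-15, -35.9, 15, -0.0512, 0.0342, 0.128],
    [-15, -35.9, 15, -0.0512, 0.0342, 0.128],
    [-15, -35.9, 15, -0.0512, 0.0342, 0.128],
    [-15, -35.9, 15, -0.0512, 0.0342, 0.128],
    [-15, -35.9, 15, -0.0512, 0.0342, 0.128],
    [-15, -35.9, 15, -0.0512, 0.0342, 0.128],
    [-15, -35.9, 15, -0.0512, 0.0342, 0.128],
    [0, 0, 0, 0, 0, 0]
  ]
}}

```text
time: 7.25
tcp_pos: [0.461, -0.3958, 0.3568]
tool_rot: [-0.001, 0.526, 0.85, -0.001]
force: [-0.0, -0.6, 0.9]
finger_gap: 0.0516
gripper_force: 0.0
```

Run:
```python
from h import *
from rig import manip
c=cur();print(c[0]+.155*c[1][:,2],c[1][:,1:])
f=manip.grab_frame("wrist");cv2.imwrite("pics/wrist1.png",f["frame"][:,:,::-1])
w=cloud(f).reshape(-1,3);p=w[(w[:,2]>.074)&(w[:,2]<.088)&(np.abs(w[:,0]-.5)<.07)&(np.abs(w[:,1]+.371)<.07)]
print(rect(p),np.median(p[:,2]),len(p))
```

```text
t 7.25 J [ 0.16  0.43  0.68  1.52 -0.27  1.29  1.33] F [-0.  -0.6  0.9] gap 0.0516
[ 0.46067723 -0.39594385  0.20175848] [[ 0.89493929 -0.00192107]
 [ 0.44618254 -0.001058  ]
 [-0.00219131 -0.9999976 ]]
(array([ 499.8, -370.1]), array([80.2, 80.3]), 27.53) 0.08044650376293873 3430
```

View pics/wrist1.png

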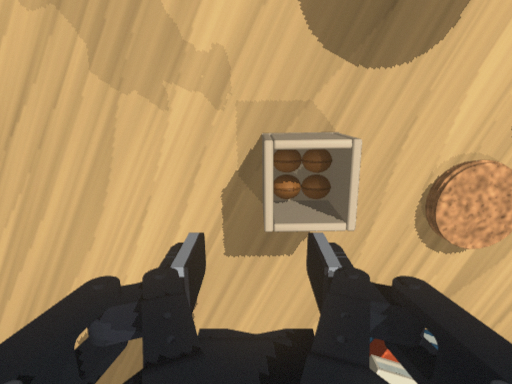

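The wrist view shows the pot at about (313,182) with the four walnuts in it. The pot centre measures (0.500, -0.370) with yaw 27.5°.

Run:
```python
from h import *
c=cur();b=rows(c,pose([.4679,-.3867,.14],27.5));rows(b,pose([.4679,-.3867,.063],27.5),4)
```

```text
t 7.3 J [ 0.15  0.43  0.68  1.52 -0.27  1.29  1.33] F [ 1.1 -0.2  0.2] gap 0.0512
2 x [1.9, 3.4, 31.1, -0.0007, 0.0002, -0.005]
4 x [0.0, 0.0, 19.3, 0.0, 0.0, 0.0]
```

Call:
{"method": "step_arm", "body": {
  "moves": [
    [2.4, 5.2, 31, 0, 0, -0.005],
    [2.4, 5.2, 31, 0, 0, -0.005],
    [0, 0, 19, 0, 0, 0],
    [0, 0, 19, 0, 0, 0],
    [0, 0, 19, 0, 0, 0],
    [0, 0, 19, 0, 0, 0],
    [0, 0, 0, 0, 0, 0]
  ]
}}

```text
time: 8.0
tcp_pos: [0.4744, -0.3784, 0.2172]
tool_rot: [-0.002, 0.514, 0.858, 0.0]
force: [0.1, -0.1, 0.3]
finger_gap: 0.0511
gripper_force: 0.0
```

Run:
```python
from h import *
c=cur();print(c[0]+.155*c[1][:,2]);rows(c,pose([.4679,-.3867,.063],27.5),1)
```

```text
t 8.0 J [ 0.17  0.56  0.6   1.66 -0.36  1.03  1.39] F [ 0.1 -0.1  0.3] gap 0.0511
[ 0.47392322 -0.37807954  0.06216246]
1 x [-4.2, -9.7, -0.8, -0.0018, -0.0035, 0.0114]
```

Call:
{"method": "step_arm", "body": {
  "moves": [
    [-4, -9.7, 0, 0, 0, 0.012],
    [0, 0, 0, 0, 0, 0]
  ]
}}

```text
time: 8.2
tcp_pos: [0.4665, -0.3903, 0.2207]
tool_rot: [0.001, 0.521, 0.853, -0.001]
force: [-0.6, -1.0, 0.8]
finger_gap: 0.0513
gripper_force: 0.0
```

Call:
{"method": "step_arm", "body": {
  "moves": [
    [0, 0, 0, 0, 0, 0],
    [0, 0, 0, 0, 0, 0],
    [0, 0, 0, 0, 0, 0],
    [0, 0, 0, 0, 0, 0],
    [0, 0, 0, 0, 0, 0],
    [0, 0, 0, 0, 0, 0]
  ],
  "grip": -1,
  "force": 90
}}

```text
time: 8.8
tcp_pos: [0.468, -0.3885, 0.2194]
tool_rot: [-0.0, 0.52, 0.854, -0.0]
force: [0.8, 1.8, 5.9]
finger_gap: 0.0072
gripper_force: 89.1
```

Run:
```python
from h import *
c=cur();print(c[0]+.155*c[1][:,2],c[1][:,1:])
```

```text
t 8.8 J [ 0.19  0.56  0.61  1.66 -0.36  1.03  1.39] F [0.8 1.8 5.9] gap 0.0072
[ 0.46795834 -0.38860094  0.06442349] [[ 8.88662100e-01 -4.41830608e-04]
 [ 4.58562191e-01 -5.04947244e-04]
 [-6.24187971e-04 -9.99999775e-01]]
```

Run:
```python
from h import *
c=cur();b=c[0]+np.array([0,0,.14]),c[1]
b=rows(c,b,5);b=rows(b,pose([.493,-.13,.21],95,0),13)
b=rows(b,pose([.493,-.13,.195],95,110),16)
```

```text
t 8.8 J [ 0.19  0.56  0.61  1.66 -0.36  1.03  1.39] F [0.8 1.8 5.9] gap 0.0072
5 x [-0.0, -0.0, -28.0, 0.0, 0.0, 0.0]
13 x [9.3, 19.0, -0.4, -0.0001, -0.0, -0.0909]
16 x [-0.0, 19.4, 1.8, 0.12, -0.0, 0.0]
```

Call:
{"method": "step_arm", "body": {
  "moves": [
    [0, 0, -15, 0, 0, 0],
    [0, 0, -30, 0, 0, 0],
    [0, 0, -35, 0, 0, 0],
    [0, 0, -35, 0, 0, 0],
    [0, 0, -25, 0, 0, 0],
    [9.3, 19, -0.4, 0, 0, -0.091],
    [9.3, 19, -0.4, 0, 0, -0.091],
    [9.3, 19, -0.4, 0, 0, -0.091],
    [9.3, 19, -0.4, 0, 0, -0.091],
    [9.3, 19, -0.4, 0, 0, -0.091],
    [9.3, 19, -0.4, 0, 0, -0.091],
    [9.3, 19, -0.4, 0, 0, -0.091],
    [9.3, 19, -0.4, 0, 0, -0.091],
    [9.3, 19, -0.4, 0, 0, -0.091],
    [9.3, 19, -0.4, 0, 0, -0.091],
    [9.3, 19, -0.4, 0, 0, -0.091],
    [9.3, 19, -0.4, 0, 0, -0.091],
    [9.3, 19, -0.4, 0, 0, -0.091],
    [0, 0, 0, 0, 0, 0],
    [0, 0, 0, 0, 0, 0]
  ]
}}

```text
time: 10.8
tcp_pos: [0.4915, -0.1308, 0.3641]
tool_rot: [-0.001, -0.043, 0.999, -0.0]
force: [0.3, -0.1, -3.6]
finger_gap: 0.0066
gripper_force: 88.2
```

Run:
```python
from h import *
c=cur();print(c[0]+.155*c[1][:,2])
b=rows(c,pose([.493,-.13,.195],95,80),12)
b=rows(b,pose([.493,-.13,.195],95,112),8)
from rig import manip
f=manip.grab_frame("side");cv2.imwrite("pics/side2.png",f["frame"][:,:,::-1])
w=cloud(f)
p=w.reshape(-1,3);q=p[(p[:,2]>.15)&(p[:,2]<.4)&(np.abs(p[:,0]-.493)<.07)&(np.abs(p[:,1]+.09)<.08)];print(np.nanmax(q,0),np.nanmin(q,0))
```

```text
t 10.8 J [-0.14  0.16  0.38  1.76 -0.06  1.24  1.91] F [ 0.3 -0.1 -3.6] gap 0.0066
[ 0.49106788 -0.13091829  0.20906065]
12 x [-0.1, 18.8, 2.0, 0.1163, -0.0002, 0.0001]
8 x [-0.0, 10.8, 0.4, 0.0698, 0.0, -0.0]
[ 0.53117121 -0.0583426   0.3999614 ] [ 0.44335364 -0.16999635  0.15003299]
```

View pics/side2.png

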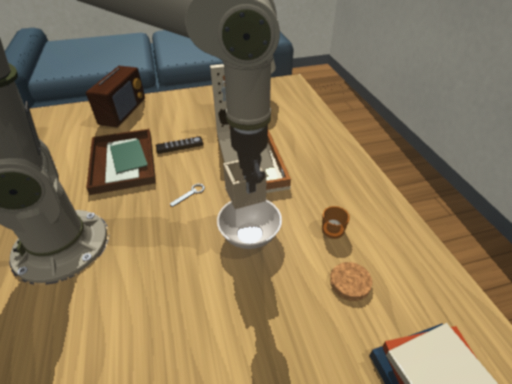

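The pot hangs level above the bowl at (250,200). Tipping now.

Call:
{"method": "step_arm", "body": {
  "moves": [
    [0, 18.8, 2, 0.116, 0, 0],
    [0, 18.8, 2, 0.116, 0, 0],
    [0, 18.8, 2, 0.116, 0, 0],
    [0, 18.8, 2, 0.116, 0, 0],
    [0, 18.8, 2, 0.116, 0, 0],
    [0, 18.8, 2, 0.116, 0, 0],
    [0, 18.8, 2, 0.116, 0, 0],
    [0, 18.8, 2, 0.116, 0, 0],
    [0, 18.8, 2, 0.116, 0, 0],
    [0, 18.8, 2, 0.116, 0, 0],
    [0, 18.8, 2, 0.116, 0, 0],
    [0, 18.8, 2, 0.116, 0, 0],
    [0, 5.4, 0.2, 0.035, 0, 0],
    [0, 5.4, 0.2, 0.035, 0, 0],
    [0, 5.4, 0.2, 0.035, 0, 0],
    [0, 5.4, 0.2, 0.035, 0, 0],
    [0, 5.4, 0.2, 0.035, 0, 0],
    [0, 5.4, 0.2, 0.035, 0, 0],
    [0, 5.4, 0.2, 0.035, 0, 0],
    [0, 5.4, 0.2, 0.035, 0, 0]
  ]
}}

```text
time: 12.85
tcp_pos: [0.4781, 0.0235, 0.1788]
tool_rot: [-0.032, 0.03, -0.669, 0.742]
force: [-0.3, 0.8, -2.3]
finger_gap: 0.0072
gripper_force: 89.0
```

Call:
{"method": "step_arm", "body": {
  "moves": [
    [0, 5.4, 0.2, 0.035, 0, 0],
    [0, 5.4, 0.2, 0.035, 0, 0],
    [0, 5.4, 0.2, 0.035, 0, 0],
    [0, 5.4, 0.2, 0.035, 0, 0],
    [0, 5.4, 0.2, 0.035, 0, 0],
    [0, 5.4, 0.2, 0.035, 0, 0],
    [0, 5.4, 0.2, 0.035, 0, 0],
    [0, 5.4, 0.2, 0.035, 0, 0],
    [0, 0, 0, 0, 0, 0],
    [0, 0, 0, 0, 0, 0],
    [0, 0, 0, 0, 0, 0],
    [0, 0, 0, 0, 0, 0],
    [0, 0, 0, 0, 0, 0],
    [0, 0, 0, 0, 0, 0]
  ]
}}

```text
time: 14.25
tcp_pos: [0.479, 0.0125, 0.1377]
tool_rot: [-0.036, 0.025, -0.56, 0.827]
force: [-0.1, -0.3, -2.8]
finger_gap: 0.0067
gripper_force: 89.2
```

Run:
```python
from h import *
c=cur();print(c[0]+.155*c[1][:,2],c[1][:,1:])
from rig import manip
a=[cv2.resize(manip.grab_frame(n)["frame"][120:312,y:y+256,::-1],None,fx=1.56,fy=1.56) for n,y in(("side",120),("top",170))]
cv2.imwrite("pics/pour.png",np.hstack(a))
```

```text
t 14.25 J [-0.77  1.02  0.37  1.92  1.16  1.76  0.36] F [-0.1 -0.3 -2.8] gap 0.0067
[ 0.49164803 -0.13084756  0.19531359] [[ 0.03113667  0.08192026]
 [-0.37043003 -0.92471811]
 [-0.92833836  0.37173308]]
```

View pics/pour.png

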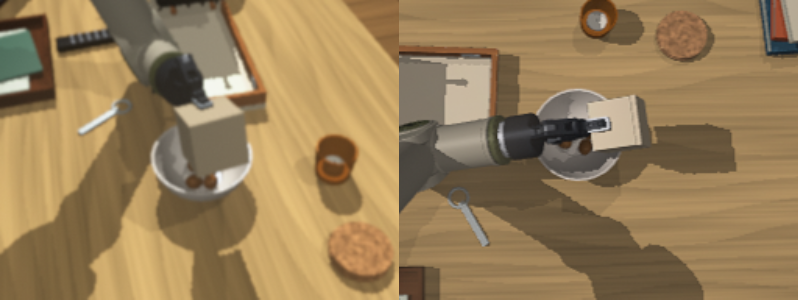

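At least two walnuts are visible in the bowl and none lie on the table. I'll turn the pot upright and move it over the organiser, which clears the view for a full count.

Run:
```python
from h import *
c=cur()
b=rows(c,pose([.493,-.13,.23],95,0),15)
b=rows(b,pose([.558,.112,.18],-2.7,0),14)
```

```text
t 14.35 J [-0.77  1.02  0.37  1.92  1.16  1.76  0.36] F [-0.5  0.3 -3.9] gap 0.007
15 x [-0.1, -22.4, -0.1, -0.1301, -0.0001, 0.0001]
14 x [8.7, 18.3, 3.6, 0.0, 0.0, 0.1218]
```

Call:
{"method": "step_arm", "body": {
  "moves": [
    [0, -22.4, -0.1, -0.13, 0, 0],
    [0, -22.4, -0.1, -0.13, 0, 0],
    [0, -22.4, -0.1, -0.13, 0, 0],
    [0, -22.4, -0.1, -0.13, 0, 0],
    [0, -22.4, -0.1, -0.13, 0, 0],
    [0, -22.4, -0.1, -0.13, 0, 0],
    [0, -22.4, -0.1, -0.13, 0, 0],
    [0, -22.4, -0.1, -0.13, 0, 0],
    [0, -22.4, -0.1, -0.13, 0, 0],
    [0, -22.4, -0.1, -0.13, 0, 0],
    [0, -22.4, -0.1, -0.13, 0, 0],
    [0, -22.4, -0.1, -0.13, 0, 0],
    [0, -22.4, -0.1, -0.13, 0, 0],
    [0, -22.4, -0.1, -0.13, 0, 0],
    [0, -22.4, -0.1, -0.13, 0, 0],
    [0, 0, 0, 0, 0, 0]
  ]
}}

```text
time: 15.95
tcp_pos: [0.4905, -0.1352, 0.385]
tool_rot: [-0.001, -0.039, 0.999, -0.0]
force: [-0.6, -1.5, -3.7]
finger_gap: 0.0068
gripper_force: 88.6
```

Call:
{"method": "step_arm", "body": {
  "moves": [
    [8.7, 18.3, 3.6, 0, 0, 0.122],
    [8.7, 18.3, 3.6, 0, 0, 0.122],
    [8.7, 18.3, 3.6, 0, 0, 0.122],
    [8.7, 18.3, 3.6, 0, 0, 0.122],
    [8.7, 18.3, 3.6, 0, 0, 0.122],
    [8.7, 18.3, 3.6, 0, 0, 0.122],
    [8.7, 18.3, 3.6, 0, 0, 0.122],
    [8.7, 18.3, 3.6, 0, 0, 0.122],
    [8.7, 18.3, 3.6, 0, 0, 0.122],
    [8.7, 18.3, 3.6, 0, 0, 0.122],
    [8.7, 18.3, 3.6, 0, 0, 0.122],
    [8.7, 18.3, 3.6, 0, 0, 0.122],
    [8.7, 18.3, 3.6, 0, 0, 0.122],
    [8.7, 18.3, 3.6, 0, 0, 0.122],
    [0, 0, 0, 0, 0, 0]
  ]
}}

```text
time: 17.45
tcp_pos: [0.5565, 0.1149, 0.3316]
tool_rot: [0.001, 0.724, 0.689, -0.003]
force: [-0.1, 1.0, -3.4]
finger_gap: 0.0067
gripper_force: 88.7
```

Run:
```python
from h import *
from rig import manip
c=cur();print(c[0]+.155*c[1][:,2],c[1][:,1:])
fs={n:manip.grab_frame(n) for n in("side","top","wrist")}
a=[cv2.resize(fs["side"]["frame"][110:270,140:340],None,fx=1.9,fy=1.9),cv2.resize(fs["top"]["frame"][110:270,160:360],None,fx=1.9,fy=1.9)]
im=np.vstack([np.hstack(a),cv2.resize(fs["wrist"]["frame"],(384,288)).repeat(1,0) if 0 else np.hstack([cv2.resize(fs["wrist"]["frame"],(380,285)),np.zeros((285,380,3),np.uint8)])])
cv2.imwrite("pics/after.png",im[:,:,::-1])
for n in("side","wrist","top"):
    w=cloud(fs[n]).reshape(-1,3)
    # pot rim
    rm=c[0][2]-.155+.016
    p=w[(np.abs(w[:,2]-rm)<.006)&(np.abs(w[:,0]-.60)<.06)&(np.abs(w[:,1]-.11)<.06)]
    print(n,"pot",rect(p) if len(p)>20 else len(p), np.median(p[:,2]) if len(p) else 0)
    p=w[(w[:,2]>.034)&(w[:,2]<.048)&(w[:,0]>.46)&(w[:,0]<.7)&(w[:,1]>.02)&(w[:,1]<.3)]
    s=p[(p[:,1]<.075)&(p[:,0]<.64)];k=p[(p[:,1]>.07)&(p[:,0]>.63)]
    for nm,q in(("side",s),("back",k)):
        if len(q)>20:
            print(n,nm,len(q),rect(q))
```

```text
t 17.45 J [-0.52  0.32  0.31  1.65 -0.1   1.2  -0.23] F [-0.1  1.  -3.4] gap 0.0067
[0.55584174 0.11407916 0.17659045] [[ 0.99875817 -0.00433229]
 [-0.04965592 -0.00554294]
 [-0.00405177 -0.99997525]]
side pot (array([585.9, 110.6]), array([83. , 91.5]), 88.36) 0.19163666988647787
side side 239 (array([560.9,  44.6]), array([ 18.7, 158.5]), 85.46)
side back 84 (array([658.4, 117.9]), array([94. , 12.6]), 87.53)
wrist pot (array([585.6, 116.2]), array([73. , 91.4]), 87.35) 0.19315550147545146
wrist side 517 (array([499.6,  53.3]), array([11.9, 33.7]), 87.21)
wrist back 2812 (array([663. , 195.8]), array([120.7,  12.9]), 87.28)
top pot (array([589.7,  80.8]), array([15.7, 79.2]), 89.8) 0.19247214539246515
top side 226 (array([561.4,  49.5]), array([ 12.5, 156.3]), 87.67)
top back 26 (array([661.8, 185. ]), array([230.1,  11.7]), 86.63)
```

View pics/after.png

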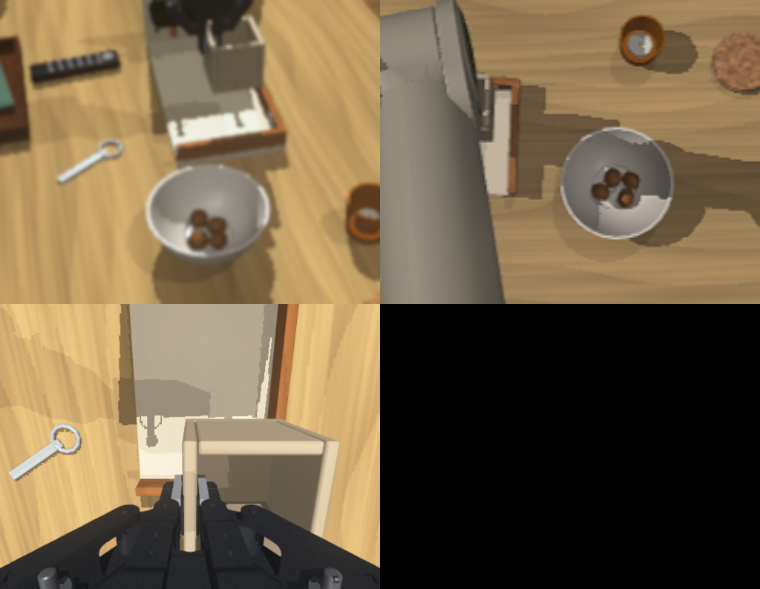

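All four walnuts are in the bowl: in the top crop, around (615,185). The pot is upright and empty. I'll lower it near the corner with about 12 mm of margin to each rail.

Run:
```python
from h import *
from rig import manip
c=cur()
b=rows(c,pose([.564,.106,.12],-2.7),3);b=rows(b,pose([.564,.106,.08],-2.7),3)
for n in("side","wrist"):
    w=cloud(manip.grab_frame(n)).reshape(-1,3);p=w[(np.abs(w[:,2]-.192)<.008)&(np.abs(w[:,0]-.59)<.05)&(np.abs(w[:,1]-.115)<.05)]
    if n=="side": p=p[p[:,0]>.575]
    k=np.linalg.lstsq(np.c_[p[:,:2]-p[:,:2].mean(0),np.ones(len(p))],p[:,2],rcond=None)[0];print(n,k,len(p))
```

```text
t 17.6 J [-0.51  0.31  0.32  1.65 -0.1   1.2  -0.22] F [-0.7 -0.  -2.6] gap 0.007
3 x [-1.9, 2.9, 19.3, -0.0012, 0.0016, 0.0]
3 x [0.0, 0.0, 13.3, 0.0, 0.0, 0.0]
side [ 0.03833586 -0.01129008  0.19065941] 143
wrist [-0.0221216  -0.00248866  0.19296294] 12350
```

Call:
{"method": "step_arm", "body": {
  "moves": [
    [-1.9, 2.9, 19.3, -0.0012, 0.0016, 0],
    [-1.9, 2.9, 19.3, -0.0012, 0.0016, 0],
    [-1.9, 2.9, 19.3, -0.0012, 0.0016, 0],
    [0, 0, 13, 0, 0, 0],
    [0, 0, 13, 0, 0, 0],
    [0, 0, 12, 0, 0, 0],
    [0, 0, 0, 0, 0, 0],
    [0, 0, 0, 0, 0, 0]
  ]
}}

```text
time: 18.5
tcp_pos: [0.5651, 0.1061, 0.2378]
tool_rot: [-0.0, 0.724, 0.689, 0.001]
force: [0.6, 0.4, -2.0]
finger_gap: 0.0064
gripper_force: 88.6
```

Run:
```python
from h import *
c=cur();print(c[0]+.155*c[1][:,2],c[1][:,1:]);rows(c,pose([.564,.106,.08],-2.7),1)
```

```text
t 18.5 J [-0.48  0.42  0.3   1.73 -0.15  1.01 -0.17] F [ 0.6  0.4 -2. ] gap 0.0064
[0.56541745 0.10644723 0.08279712] [[ 0.99878305  0.00200251]
 [-0.04928331  0.00220448]
 [ 0.00189143 -0.99999557]]
1 x [-0.2, -1.1, 2.8, 0.0019, -0.0023, -0.0022]
```

Descend in small steps, watching for contact.

Call:
{"method": "step_arm", "body": {
  "moves": [
    [0, 0, 3, 0.002, -0.002, 0],
    [0, 0, 1.5, 0, 0, 0],
    [0, 0, 0, 0, 0, 0],
    [0, 0, 0, 0, 0, 0]
  ]
}}

```text
time: 18.9
tcp_pos: [0.5651, 0.106, 0.2333]
tool_rot: [-0.0, 0.724, 0.689, 0.0]
force: [0.7, 0.0, -3.1]
finger_gap: 0.0067
gripper_force: 88.8
```

Call:
{"method": "step_arm", "body": {
  "moves": [
    [0, 0, 1.5, 0, 0, 0],
    [0, 0, 0, 0, 0, 0],
    [0, 0, 0, 0, 0, 0]
  ]
}}

```text
time: 19.2
tcp_pos: [0.565, 0.106, 0.2316]
tool_rot: [-0.0, 0.724, 0.689, 0.0]
force: [0.3, 0.1, -3.1]
finger_gap: 0.0069
gripper_force: 88.8
```

Call:
{"method": "step_arm", "body": {
  "moves": [
    [0, 0, 1, 0, 0, 0],
    [0, 0, 0, 0, 0, 0],
    [0, 0, 0, 0, 0, 0]
  ]
}}

```text
time: 19.5
tcp_pos: [0.5651, 0.106, 0.2314]
tool_rot: [-0.0, 0.724, 0.689, 0.0]
force: [-3.4, -0.8, 6.6]
finger_gap: 0.0068
gripper_force: 90.1
```

Call:
{"method": "step_arm", "body": {
  "moves": [
    [0, 0, 1, 0, 0, 0],
    [0, 0, 0, 0, 0, 0],
    [0, 0, 0, 0, 0, 0]
  ]
}}

```text
time: 19.8
tcp_pos: [0.5651, 0.1059, 0.2314]
tool_rot: [-0.0, 0.724, 0.689, 0.001]
force: [-8.3, -1.4, 14.8]
finger_gap: 0.0067
gripper_force: 91.6
```

Call:
{"method": "step_arm", "body": {
  "moves": [
    [0, 0, -1.3, 0, 0, 0],
    [-3, 0, 0, 0, 0, 0],
    [-3, 0, 0, 0, 0, 0],
    [-2, 0, 0, 0, 0, 0],
    [0, 0, 0, 0, 0, 0],
    [0, 0, 0, 0, 0, 0]
  ]
}}

```text
time: 20.4
tcp_pos: [0.5651, 0.098, 0.2314]
tool_rot: [0.0, 0.724, 0.689, 0.001]
force: [0.2, 3.1, 5.1]
finger_gap: 0.0071
gripper_force: 90.0
```

Call:
{"method": "step_arm", "body": {
  "moves": [
    [-2, 0, 0, 0, 0, 0],
    [0, 0, 0, 0, 0, 0],
    [0, 0, 0, 0, 0, 0]
  ]
}}

```text
time: 20.7
tcp_pos: [0.5649, 0.0963, 0.2314]
tool_rot: [0.0, 0.724, 0.689, 0.001]
force: [-0.2, 3.4, 5.7]
finger_gap: 0.007
gripper_force: 90.2
```

Call:
{"method": "step_arm", "body": {
  "moves": [
    [-1.5, 0, -0.3, 0, 0, 0],
    [0, 0, 0, 0, 0, 0],
    [0, 0, 0, 0, 0, 0]
  ]
}}

```text
time: 21.0
tcp_pos: [0.5646, 0.0944, 0.2314]
tool_rot: [0.0, 0.724, 0.689, 0.0]
force: [-0.1, 3.7, 5.9]
finger_gap: 0.0068
gripper_force: 90.1
```

Call:
{"method": "step_arm", "body": {
  "moves": [
    [-1.5, 0, 0, 0, 0, 0],
    [0, 0, 0, 0, 0, 0],
    [0, 0, 0, 0, 0, 0]
  ]
}}

```text
time: 21.3
tcp_pos: [0.5645, 0.0933, 0.2314]
tool_rot: [-0.0, 0.724, 0.689, 0.0]
force: [0.1, 3.3, 4.8]
finger_gap: 0.0067
gripper_force: 90.0
```

Call:
{"method": "step_arm", "body": {
  "moves": [
    [-1, 0, 0, 0, 0, 0],
    [0, 0, 0, 0, 0, 0],
    [0, 0, 0, 0, 0, 0]
  ]
}}

```text
time: 21.6
tcp_pos: [0.5645, 0.0931, 0.2314]
tool_rot: [-0.0, 0.724, 0.69, 0.001]
force: [0.0, 7.1, 5.0]
finger_gap: 0.0067
gripper_force: 90.0
```

Call:
{"method": "step_arm", "body": {
  "moves": [
    [0, 3, 0, 0, 0, 0],
    [0, 3, 0, 0, 0, 0],
    [0, 2, 0, 0, 0, 0],
    [0, 0, 0, 0, 0, 0],
    [0, 0, 0, 0, 0, 0]
  ]
}}

```text
time: 22.1
tcp_pos: [0.5704, 0.0928, 0.2314]
tool_rot: [-0.003, 0.724, 0.69, -0.001]
force: [-14.9, 6.2, 18.1]
finger_gap: 0.0068
gripper_force: 92.2
```

Call:
{"method": "step_arm", "body": {
  "moves": [
    [0, 1.5, 0, 0, 0, 0],
    [0, 0, 0, 0, 0, 0],
    [0, 0, 0, 0, 0, 0]
  ]
}}

```text
time: 22.4
tcp_pos: [0.5718, 0.0928, 0.2314]
tool_rot: [-0.003, 0.724, 0.69, -0.002]
force: [-17.2, 6.7, 19.9]
finger_gap: 0.0069
gripper_force: 92.3
```

Call:
{"method": "step_arm", "body": {
  "moves": [
    [0, 1.5, 0, 0, 0, 0],
    [0, 0, 0, 0, 0, 0],
    [0, 0, 0, 0, 0, 0]
  ]
}}

```text
time: 22.7
tcp_pos: [0.5733, 0.0927, 0.2314]
tool_rot: [-0.003, 0.724, 0.69, -0.002]
force: [-16.0, 5.6, 19.1]
finger_gap: 0.0068
gripper_force: 92.3
```

Call:
{"method": "step_arm", "body": {
  "moves": [
    [0, 0, -1.2, 0, 0, 0],
    [0, 0, 0, 0, 0, 0],
    [0, 0, 0, 0, 0, 0]
  ]
}}

```text
time: 23.0
tcp_pos: [0.5735, 0.0927, 0.2316]
tool_rot: [-0.003, 0.724, 0.69, -0.002]
force: [-10.2, 6.9, 7.9]
finger_gap: 0.0068
gripper_force: 90.7
```

Call:
{"method": "step_arm", "body": {
  "moves": [
    [0, 1.5, 0, 0, 0, 0],
    [0, 0, 0, 0, 0, 0],
    [0, 0, 0, 0, 0, 0]
  ]
}}

```text
time: 23.3
tcp_pos: [0.575, 0.0926, 0.2316]
tool_rot: [-0.003, 0.724, 0.69, -0.002]
force: [-10.3, 5.9, 9.0]
finger_gap: 0.0068
gripper_force: 90.7
```

Call:
{"method": "step_arm", "body": {
  "moves": [
    [0, 1.5, 0, 0, 0, 0],
    [0, 0, 0, 0, 0, 0],
    [0, 0, 0, 0, 0, 0]
  ]
}}

```text
time: 23.6
tcp_pos: [0.5765, 0.0926, 0.2316]
tool_rot: [-0.003, 0.724, 0.69, -0.002]
force: [-10.2, 7.0, 9.4]
finger_gap: 0.0068
gripper_force: 90.7
```

Run:
```python
from h import *
c=cur();print(c[0]+.155*c[1][:,2],c[1][:,1:])
```

```text
t 23.6 J [-0.45  0.45  0.3   1.71 -0.16  1.01 -0.14] F [-10.2   7.    9.4] gap 0.0068
[0.57557145 0.09279777 0.07659258] [[ 0.998829   -0.00590392]
 [-0.04801066  0.00145035]
 [-0.00596675 -0.99998152]]
```

Call:
{"method": "step_arm", "body": {
  "moves": [
    [0, 1.5, -0.3, 0, 0, 0],
    [0, 0, 0, 0, 0, 0],
    [0, 0, 0, 0, 0, 0]
  ]
}}

```text
time: 23.9
tcp_pos: [0.5776, 0.0925, 0.2317]
tool_rot: [-0.003, 0.724, 0.69, -0.002]
force: [-12.4, 7.0, 9.8]
finger_gap: 0.0067
gripper_force: 91.0
```

Call:
{"method": "step_arm", "body": {
  "moves": [
    [0, 1.5, 0, 0, 0, 0],
    [0, 0, 0, 0, 0, 0],
    [0, 0, 0, 0, 0, 0]
  ]
}}

```text
time: 24.2
tcp_pos: [0.5781, 0.0925, 0.2317]
tool_rot: [-0.004, 0.724, 0.69, -0.003]
force: [-20.5, 6.9, 15.8]
finger_gap: 0.0067
gripper_force: 91.9
```

Call:
{"method": "step_arm", "body": {
  "moves": [
    [0, 1, 0, 0, 0, 0],
    [0, 0, 0, 0, 0, 0],
    [0, 0, 0, 0, 0, 0]
  ]
}}

```text
time: 24.5
tcp_pos: [0.5784, 0.0925, 0.2317]
tool_rot: [-0.005, 0.724, 0.69, -0.004]
force: [-25.6, 7.2, 21.5]
finger_gap: 0.0066
gripper_force: 92.4
```

Call:
{"method": "step_arm", "body": {
  "moves": [
    [0, -1.5, -1.3, -0.01, 0, 0],
    [0, 0, 0, 0, 0, 0],
    [0, 0, 0, 0, 0, 0]
  ]
}}

```text
time: 24.8
tcp_pos: [0.5769, 0.0926, 0.2317]
tool_rot: [-0.001, 0.724, 0.69, -0.001]
force: [-19.3, 6.8, 9.3]
finger_gap: 0.0066
gripper_force: 91.1
```

Run:
```python
from h import *
from rig import manip
c=cur();print(c[0]+.155*c[1][:,2],c[1][:,1:],manip.get_obs()["torque"])
w=cloud(manip.grab_frame("wrist")).reshape(-1,3)
p=w[(np.abs(w[:,2]-.092)<.006)&(np.abs(w[:,0]-.612)<.05)&(np.abs(w[:,1]-.09)<.05)]
k=np.linalg.lstsq(np.c_[p[:,:2]-p[:,:2].mean(0),np.ones(len(p))],p[:,2],rcond=None)[0];print(k,len(p),rect(p))
```

```text
t 24.8 J [-0.45  0.45  0.3   1.71 -0.16  1.01 -0.14] F [-19.3   6.8   9.3] gap 0.0066
[0.57647724 0.09273322 0.07670782] [[ 9.98858017e-01 -2.66338117e-03]
 [-4.77014254e-02  6.18420149e-04]
 [-2.68984921e-03 -9.99996262e-01]] [ 1.4495167   3.95615045 -0.02175976]
[-0.01762332 -0.00748276  0.09230207] 11254 (array([607.2,  96.8]), array([73. , 90.8]), 86.94)
```

Call:
{"method": "step_arm", "body": {
  "moves": [
    [-1.5, 0, 0, 0, 0, 0],
    [0, 0, 0, 0, 0, 0],
    [0, 0, 0, 0, 0, 0]
  ]
}}

```text
time: 25.15
tcp_pos: [0.5769, 0.0924, 0.2317]
tool_rot: [-0.002, 0.723, 0.69, -0.0]
force: [-18.1, 9.9, 8.3]
finger_gap: 0.0069
gripper_force: 90.7
```

Run:
```python
from h import *
from rig import manip
c=cur();print(c[0]+.155*c[1][:,2],c[1][:,1:],manip.get_obs()["torque"])
```

```text
t 25.15 J [-0.45  0.45  0.3   1.71 -0.16  1.01 -0.14] F [-18.1   9.9   8.3] gap 0.0069
[0.57651041 0.09270568 0.07671429] [[ 0.99891662 -0.00238225]
 [-0.04646989  0.00206453]
 [-0.00247562 -0.99999503]] [ 2.08122895  3.80082144 -0.10394661]
```

Call:
{"method": "step_arm", "body": {
  "moves": [
    [-1.5, 0, 0, 0, 0, 0],
    [-1.5, 0, 0, 0, 0, 0],
    [0, 0, 0, 0, 0, 0],
    [0, 0, 0, 0, 0, 0]
  ]
}}

```text
time: 25.55
tcp_pos: [0.5768, 0.0917, 0.2319]
tool_rot: [-0.002, 0.723, 0.691, 0.001]
force: [-18.4, 17.7, 8.2]
finger_gap: 0.0063
gripper_force: 90.5
```

Run:
```python
from h import *
from rig import manip
c=cur();print(c[0]+.155*c[1][:,2],c[1][:,1:],manip.get_obs()["torque"])
```

```text
t 25.55 J [-0.45  0.45  0.3   1.71 -0.16  1.01 -0.13] F [-18.4  17.7   8.2] gap 0.0063
[0.57650827 0.09243471 0.07694684] [[ 0.99901608 -0.00172258]
 [-0.04430689  0.00497271]
 [-0.00194124 -0.99998615]] [ 3.50187824  3.7536026  -0.25723295]
```

Call:
{"method": "step_arm", "body": {
  "moves": [
    [0, 0.5, 0, 0, -0.006, 0.004],
    [0, 0, 0, 0, 0, 0],
    [0, 0, 0, 0, 0, 0],
    [0, 0, 0, 0, 0, 0]
  ]
}}

```text
time: 25.95
tcp_pos: [0.5769, 0.0924, 0.2318]
tool_rot: [-0.001, 0.724, 0.69, -0.001]
force: [-19.3, 18.1, 9.7]
finger_gap: 0.0067
gripper_force: 91.1
```

Run:
```python
from h import *
from rig import manip
c=cur();print(c[0]+.155*c[1][:,2],c[1][:,1:],manip.get_obs()["torque"])
fs={n:manip.grab_frame(n) for n in("side","top","wrist")}
cv2.imwrite("pics/fin.png",np.hstack([cv2.resize(fs["side"]["frame"][90:270,180:330],(480,576)),cv2.resize(fs["wrist"]["frame"][160:384,150:474,::1],(320,221)) if 0 else cv2.resize(fs["top"]["frame"][120:260,200:278],(320,576))])[:,:,::-1])
w=cloud(fs["wrist"]).reshape(-1,3)
p=w[(np.abs(w[:,2]-.092)<.006)&(np.abs(w[:,0]-.612)<.05)&(np.abs(w[:,1]-.09)<.05)]
k=np.linalg.lstsq(np.c_[p[:,:2]-p[:,:2].mean(0),np.ones(len(p))],p[:,2],rcond=None)[0];print(k,len(p),rect(p))
w=cloud(fs["side"]).reshape(-1,3)
p=w[(np.abs(w[:,2]-.092)<.006)&(np.abs(w[:,0]-.612)<.05)&(np.abs(w[:,1]-.09)<.05)]
k=np.linalg.lstsq(np.c_[p[:,:2]-p[:,:2].mean(0),np.ones(len(p))],p[:,2],rcond=None)[0];print(k,len(p),rect(p))
p=w[(w[:,2]>.036)&(w[:,2]<.048)&(w[:,0]>.46)&(w[:,0]<.7)&(w[:,1]>.02)&(w[:,1]<.07)&(w[:,0]<.65)];print(rect(p))
w=cloud(fs["top"]).reshape(-1,3);p=w[(w[:,2]>.058)&(w[:,2]<.075)&(np.hypot(w[:,0]-.493,w[:,1]+.107)<.1)];print("bowl",cv2.minEnclosingCircle((p[:,:2]*1000).astype(np.float32)))
```

```text
t 25.95 J [-0.45  0.45  0.3   1.71 -0.15  1.01 -0.14] F [-19.3  18.1   9.7] gap 0.0067
[0.57647294 0.09242243 0.07683612] [[ 9.98871160e-01 -2.92194923e-03]
 [-4.74122616e-02 -1.24666424e-04]
 [-2.91275256e-03 -9.99995723e-01]] [ 4.13110601  4.06387193 -0.13493235]
[-0.01828462 -0.00436575  0.09249368] 11366 (array([607.4,  96.5]), array([73.1, 91. ]), 87.16)
[-0.00993583  0.02098108  0.09134073] 185 (array([606.9,  86.4]), array([79.1, 88.7]), 88.93)
(array([565.9,  48.5]), array([ 23.8, 168.2]), 86.46)
bowl ((493.4385681152344, -105.68418884277344), 84.54120635986328)
```

View pics/fin.png

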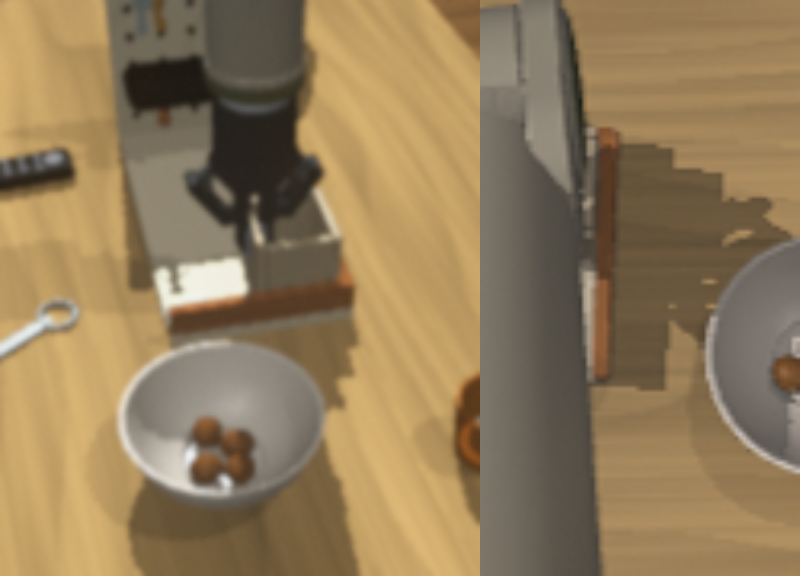

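The picture shows the pot upright in the rail corner at about (295,245), with all four walnuts in the bowl at about (222,450). The bowl has not moved. The hand is pressing about 19 N on the back rail and 18 N on the side rail, so I'm handing in.

```bash
python3 -c "
from rig import manip
print(manip.hand_in())"
```

```text
the job is handed in; nothing more can be done
None
```

I tipped all four walnuts into the bowl, stood the pot upright in the corner, and handed in at about 26 s with the arm still holding it and pressing about 19 N on the back rail and 18 N on the side rail; the bowl stayed where it was, and no verdict came back.

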